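# Fit the T-handle to a safe door and draw its bolts

### The job

Put the black T-handle onto the square spindle of the safe door, fully home on its boss, with the bolts still out. Then turn it clockwise (seen from above) until the three bolts are drawn fully into the door; fit it on the right flats, so that its bar finishes parallel to the door's bolt edge. Leave the handle on the spindle, let go, and leave the other things on the bench where they are.

Things in the scene. Friction and masses are not known exactly. Their poses are not given: they have to be found in the camera images.
- handle_bar (a point): Middle of the bar of the loose T-handle (0.25 to 0.5 kg), which stands bore down on the blue mat. Black bar, 140 mm long along this point's y, 29 mm wide, 26 mm tall (bottom 13 mm under this point), on a steel stem 27.5 mm square with a round foot of 54 mm. Grip it across its width at the middle. z is up.
- handle_foot (a point): Centre of the handle's underside, 44 mm under handle_bar, same axes: the mouth of its square bore, 17 mm across flats, 31 mm deep, flats square to the handle's x and y (a half turn is the same to the eye).
- spindle_seat (a point): Centre of the flat top of the round steel boss on the safe door, 60 mm over the bench, where the handle's foot must come to rest; axes as safe_door. The square steel spindle rises from it: 16 mm across flats, its end 29.6 mm above this point.
- safe_door: Grey safe door lying face up, fixed. 190 mm along x, 250 mm along y, face at 55 mm; origin under its centre, z up. Three bolts come out of its -x edge (the bolt edge, parallel to y). The spindle drives the boltwork through a slotted dog with 0.8 rad of free play: with r = bolts / 0.020 rad, its flats stand anywhere from r to r + 0.8 rad anticlockwise (from above) of the door's axes, so feel for the flats.
- bolts (a joint): How far the three round steel bolts (20 mm) are out, in m: 0 drawn fully in (hard stop), 0.0205 fully out. Stay where left (friction). Turning the spindle clockwise first takes up the free play, held by about 0.2 N m of friction, then draws the bolts 20 mm per rad at about 0.15 N m, until they stop with the spindle's flats square to the door's axes.
- deadbolt_cylinder: gold door cylinder standing upright on the blue mat, 81 mm across, 134 mm tall with the blue key in its top; not to be disturbed; origin under its centre
- steel_rule: flat steel rule lying on the bench, 21 x 160 x 8 mm; not to be disturbed; origin under its middle
- rim_cylinder_1: grey round rim cylinder standing face up, 39 mm across, 32 mm tall; not to be disturbed; origin under its centre
- euro_cyl_0: grey profile lock cylinder lying on its side, 65 x 34 x 17 mm; not to be disturbed; origin under its centre
- cam_tin: round clear tin with a green lid, 65 mm across, 34 mm tall; not to be disturbed; origin under its centre

How it is judged:
By the outcome, as a careful person would: the job done as asked, in the order asked, and still so for the second after the job is handed in, with the robot touching nothing.
It also fails if it takes over 72 s, if anything falls off the work surface, if the arm or the gripper's body presses on something with over 40 N, if the wrist force passes 120 N, or if a joint passes its speed limit or range.

### The arm

A 7-joint arm with a two-finger parallel gripper is mounted at the origin on a cart in front of the work surface, level with it; the furniture and walls round the work are solid. World frame = base frame: x ahead of the robot, y to its left, z up, the work surface at z = 0. Lengths are in m, angles in rad, forces in N, time in s.
With the tool pointing down it reaches from about 0.4 to 0.85 m from the base axis. Payload 4.5 kg.
Tool frame: the origin (TCP) lies at the very end of the fingers, on their centre line; the grasp point (between the pads) lies 19 mm behind it; z points along the fingers, y is the line along which they close (so a half turn about z gives the same grasp; the last joint's range is limited). The gripper opens to 88 mm and grips with 3 to 60 N. Pads are 18 mm wide; open, the fingers measure 123 mm over their backs; the gripper's body (75 mm by 187 mm) begins 45 mm behind the grasp point.
Start: joints at [1.256, 0.689, -0.195, 1.565, 0.157, 0.902, -0.215], TCP at [0.214, -0.587, 0.239] pointing down, gripper open.
Joint ranges: [-3.01, 3.01], [-0.46, 2.08], [-1.47, 1.51], [0.13, 2.56], [-1, 4.14], [0.04, 2.09], [-2.66, 2.66]. Speed limits (rad/s): [2.57, 2.57, 3.14, 3.14, 3.14, 3.14, 3.14].

### API

Orientations are given as a unit quaternion [x, y, z, w].
In Python, from plant import r, eyes, nets gives the robot as it stands.
- The arm moves only by the shell command python3 -m pendant 'ROWS' [FORCE]. ROWS is JSON, a list of rows, each an object of numbers: "claw": the opening, from 0 (shut) to 1 (fully open); "dx", "dy", "dz": the shift along the world's x, y, z in mm; "twist": the turn about the world's z in rad. In form: [{"claw": .., "dx": .., "dy": .., "dz": .., "twist": ..}, ...]. A call has 1 to 8 rows; each row is the pose to reach, as a shift and turn from the pose commanded when the call began; what a row does not reach only later rows make up. A row lasts 1/10 s, in which the tool goes at most 50 mm and 8.59 degrees, less where a joint would pass 70% of its speed; a pose out of reach is approached as far as the arm can. A call with a gripper value outside its range is refused whole. The fingers move at their own pace and stop on an object; FORCE is the grip in N (left out, the last holds). Time passes only in rows, so rows that repeat a pose let the fingers close. It gives the time, the measured TCP pose, the force, the opening and the grip force at its end, in the units of the state.
- r.get_state(): the state, without advancing time (a new reading comes with each control period).
- eyes.snapshot(name): name is "scene" or "top" or "wrist"; returns (picture, depth): 420x560x3 uint8, blue, green, red; 420x560 float32, m along the optical axis (not along the pixel's ray), 0 where there is no reading.
- eyes.camera_info(name): a dict with "K" (3x3 intrinsics, pixels), "world_to_cam" (4x4, takes a point from world to camera coordinates); the wrist camera has in their place "T_tool_cam" (4x4, takes a point from camera to tool coordinates, whose origin is the TCP and whose axes are the flange's). Camera axes: x right, y down, z forward; pixel columns grow to the right and rows downward; lengths in m; the calibration is good to about 2 mm. A picture is of the moment at which its call begins: read the wrist's pose just before it. camera_info takes no time and is no camera call.
- r.finish_job(): hands the job in; it is judged then, once.
Trained networks look in the newest picture that a camera, given by its name, has taken for a name from the list of things; names that differ only in an ending like _2 or _b are one class to them, and where a whole thing is asked for, a point or a joint stands for the part that bears it (a point fixed in the world has none). Each returns a list of dicts, best first, with "confidence" (0 to 1); they miss things now and then, are a little off and sometimes report something else, mostly with a low value. They report only what shows in the picture. A call takes as long as a camera call.
- nets.spot_in(camera, query): "box" ([left, top, width, height] as shares, 0 to 1, of the picture: columns of its width, rows of its height, round what is visible of it).
- nets.place_of(camera, query): "position" ([column, row] as shares, 0 to 1, of the picture: columns of its width, rows of its height: a listed point, or the origin of a listed thing).
The state is a dict: "clock": time; "q": joint angles; "qd": joint speeds; "joint_torque": joint torques, N m; "tool_pos": TCP position; "eef_rot": TCP orientation; "contact_force": force on the tool from outside, world axes, zero at the start; "moment": the same for the moment, N m; "opening": opening from 0.0 (shut) to 1.0 (fully open); "finger_force": force on a finger pad.
Only numpy, scipy, OpenCV 4.12 (cv2) and the standard library are available. Lean on these libraries where they do the work, as an engineer would, in place of code of your own. Each camera call takes 0.05 s, during which the arm holds its last target. There are 200 camera calls.

## Working session

There is one attempt and no reset: what is moved stays moved. The work goes in short steps, Python scripts to look and compute and a shell command to move; the robot and the scene stay as the last step left them, time stands still between calls to the robot, and variables do not carry over. Pictures are saved under pics/ and viewed, at most 10 in all, crops included, and the job is handed in when it is done.

```bash
mkdir -p pics; cat > h.py <<'E'
import numpy as np, cv2
from scipy.spatial.transform import Rotation as R
from plant import r, eyes, nets
def cam(name):
    s=r.get_state(); c=eyes.camera_info(name); K=np.array(c["K"])
    if "world_to_cam" in c: T=np.linalg.inv(np.array(c["world_to_cam"]))
    else:
        W=np.eye(4); W[:3,:3]=R.from_quat(s["eef_rot"]).as_matrix(); W[:3,3]=s["tool_pos"]; T=W@np.array(c["T_tool_cam"])
    return K,T
def snap(name,fn=None):
    K,T=cam(name); im,d=eyes.snapshot(name)
    if fn: cv2.imwrite("pics/"+fn,im)
    return K,T,im,d
def cloud(K,T,d):
    v,u=np.mgrid[:d.shape[0],:d.shape[1]]
    P=np.stack([(u-K[0,2])/K[0,0]*d,(v-K[1,2])/K[1,1]*d,d],-1)
    W=P@T[:3,:3].T+T[:3,3]; W[d==0]=np.nan; return W
def atz(K,T,uv,z):
    ray=T[:3,:3]@np.linalg.inv(K)@np.array([uv[0],uv[1],1.]); o=T[:3,3]
    return o+ray*(z-o[2])/ray[2]
def proj(K,T,p):
    c=np.linalg.inv(T)@np.append(p,1); q=K@c[:3]; return q[:2]/q[2]
E
python3 - <<'E'
from h import *
s=r.get_state(); print(s["clock"],s["tool_pos"],s["eef_rot"],s["opening"])
K,T,im,d=snap("top","top1.png"); W=cloud(K,T,d); np.savez("top1.npz",K=K,T=T,im=im,d=d)
for n,z in [("handle_bar",.044),("spindle_seat",.06),("safe_door",.055),("deadbolt_cylinder",.13),("steel_rule",.008),("rim_cylinder_1",.03),("cam_tin",.034),("euro_cyl_0",.017)]:
    for o in nets.place_of("top",n)[:2]:
        uv=np.array(o["position"])*[560,420]; i=uv.astype(int)
        print(n,o["confidence"],uv.round(1),atz(K,T,uv,z).round(4),W[i[1],i[0]].round(3))
E
```

```text
0.0 [ 0.21329156 -0.58677185  0.23789311] [ 9.84827325e-01  1.73534504e-01 -2.61054326e-04 -9.20455890e-04] 0.9997614977795585
handle_bar 0.67 [181.3 241.2] [0.5225 0.2501 0.044 ] [0.507 0.251 0.068]
spindle_seat 0.58 [259.1 208.9] [ 0.5296 -0.0223  0.06  ] [ 0.539 -0.025  0.053]
safe_door 0.73 [269.6 218. ] [ 0.484  -0.0407  0.055 ] [ 0.489 -0.041  0.054]
deadbolt_cylinder 0.86 [132.6 236.3] [0.5374 0.3803 0.13  ] [0.601 0.389 0.053]
steel_rule 0.72 [385.  186.9] [ 0.4743 -0.4885  0.008 ] [ 0.479 -0.492  0.006]
rim_cylinder_1 0.59 [347.5 200.6] [ 0.4597 -0.3228  0.03  ] [ 0.461 -0.322  0.032]
cam_tin 0.6 [375.4 205.3] [ 0.3996 -0.3977  0.034 ] [ 0.414 -0.409  0.013]
cam_tin 0.57 [406.9 189.4] [ 0.4154 -0.536   0.034 ] [ 0.064 -0.153  0.596]
euro_cyl_0 0.51 [377.1 206.2] [ 0.4042 -0.4104  0.017 ] [ 0.408 -0.413  0.012]
```

View pics/top1.png

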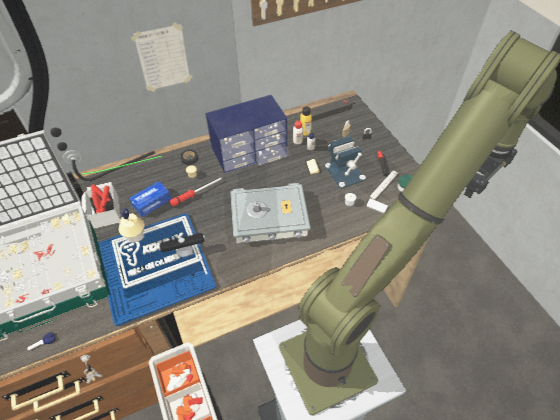

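The handle's bar is black, running from about (163,252) to (203,240) on the mat. The door is centred at (270,212) with its boss at (259,209). The net positions agree with the picture. I'll go over the door first for a close look with the wrist camera.

```bash
python3 -m pendant '[{"claw":1,"dx":40,"dy":30,"dz":40},{"claw":1,"dx":80,"dy":60,"dz":80},{"claw":1,"dx":280,"dy":540,"dz":80},{"claw":1,"dx":280,"dy":540,"dz":80},{"claw":1,"dx":280,"dy":540,"dz":80},{"claw":1,"dx":280,"dy":540,"dz":80},{"claw":1,"dx":280,"dy":540,"dz":80},{"claw":1,"dx":280,"dy":540,"dz":80}]'
python3 -c "
from h import *
c=eyes.camera_info('wrist');print(np.round(c['T_tool_cam'],3),c['K'])"
```

```text
[[-0.    -0.964 -0.267  0.068]
 [ 1.    -0.     0.001 -0.   ]
 [-0.001 -0.267  0.964 -0.146]
 [ 0.     0.     0.     1.   ]] [[311.02311959   0.         277.85770565]
 [  0.         311.02311959 213.65773946]
 [  0.           0.           1.        ]]validation failed for argument at $[0]...
```

```bash
python3 -m pendant '[{"claw":1.0,"dx":40,"dy":30,"dz":40,"twist":0},{"claw":1.0,"dx":80,"dy":60,"dz":80,"twist":0},{"claw":1.0,"dx":280,"dy":540,"dz":80,"twist":0},{"claw":1.0,"dx":280,"dy":540,"dz":80,"twist":0},{"claw":1.0,"dx":280,"dy":540,"dz":80,"twist":0},{"claw":1.0,"dx":280,"dy":540,"dz":80,"twist":0},{"claw":1.0,"dx":280,"dy":540,"dz":80,"twist":0},{"claw":1.0,"dx":280,"dy":540,"dz":80,"twist":0}]'
```

```text
clock: 1.25
tool_pos: [0.3977, -0.2643, 0.3113]
eef_rot: [0.985, 0.173, 0.0, 0.0]
contact_force: [1.2, 0.1, -0.6]
opening: 0.999
finger_force: 0.0
```

```bash
python3 -m pendant '[{"claw":1.0,"dx":110,"dy":230,"dz":-20,"twist":0},{"claw":1.0,"dx":110,"dy":230,"dz":-20,"twist":0},{"claw":1.0,"dx":110,"dy":230,"dz":-20,"twist":0},{"claw":1.0,"dx":110,"dy":230,"dz":-20,"twist":0},{"claw":1.0,"dx":110,"dy":230,"dz":-20,"twist":0},{"claw":1.0,"dx":110,"dy":230,"dz":-20,"twist":0},{"claw":1.0,"dx":110,"dy":230,"dz":-20,"twist":0},{"claw":1.0,"dx":110,"dy":230,"dz":-20,"twist":0}]'
python3 - <<'E'
from h import *
K,T,im,d=snap("wrist","w1.png"); np.savez("w1.npz",K=K,T=T,im=im,d=d); W=cloud(K,T,d)
for n,z in [("spindle_seat",.06),("safe_door",0)]:
    for o in nets.place_of("wrist",n)[:2]:
        uv=np.array(o["position"])*[560,420]; i=uv.astype(int)
        print(n,o["confidence"],uv.round(1),atz(K,T,uv,z).round(4),W[i[1],i[0]].round(3))
Z=W[...,2]
f=(np.abs(Z-.055)<.006); n,l,st,_=cv2.connectedComponentsWithStats(f.astype(np.uint8)); k=1+st[1:,4].argmax()
p=W[l==k][:,:2]; print("door",cv2.minAreaRect((p*1000).astype(np.float32)))
g=(Z>.080)&(Z<.095); p=W[g]; print("spindle top",g.sum(),np.median(p,0), p.min(0),p.max(0))
print(np.round([proj(K,T,q) for q in [(.53,-.022,.06)]],0))
E
```

```text
clock: 2.05
tool_pos: [0.5065, -0.0379, 0.2909]
eef_rot: [0.985, 0.173, -0.001, 0.001]
contact_force: [-0.6, 1.1, -0.5]
opening: 0.999
finger_force: 0.0
spindle_seat 0.96 [264.9 156.3] [ 0.5339 -0.0117  0.06  ] [ 0.537 -0.011  0.09 ]
safe_door 0.61 [291.8 171.2] [ 0.5214 -0.0537  0.    ] [ 0.528 -0.047  0.058]
door ((529.4765014648438, -53.331298828125), (249.3942413330078, 203.44467163085938), 72.82122039794922)
spindle top 383 [ 0.54152161 -0.019915    0.08825494] [ 0.52503624 -0.38465279  0.08002688] [ 0.59909289 -0.00366084  0.09490953]
[[272. 162.]]
```

View pics/w1.png

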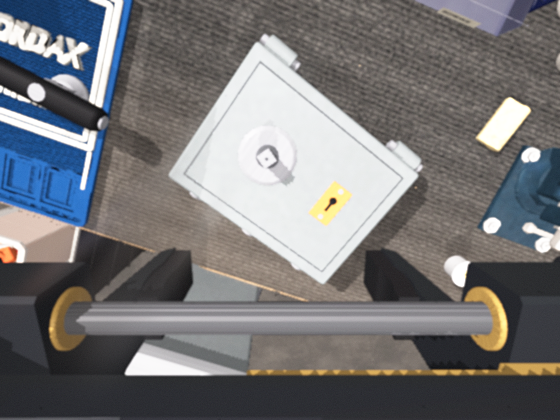

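The boss and square spindle show at (266,157), and three bolt stubs on the lower-left edge near (193,195), (250,230) and (297,265). The handle's bar runs from (0,75) to (105,118). I'll go lower to read the spindle's flats and the door's edges.

```bash
python3 -m pendant '[{"claw":1.0,"dx":0,"dy":15,"dz":-110,"twist":0},{"claw":1.0,"dx":0,"dy":15,"dz":-110,"twist":0},{"claw":1.0,"dx":0,"dy":15,"dz":-110,"twist":0},{"claw":1.0,"dx":0,"dy":15,"dz":-110,"twist":0}]'
python3 - <<'E'
from h import *
K,T,im,d=snap("wrist","w2.png"); np.savez("w2.npz",K=K,T=T,im=im,d=d); W=cloud(K,T,d)
for n,z in [("spindle_seat",.06)]:
    for o in nets.place_of("wrist",n)[:2]:
        uv=np.array(o["position"])*[560,420]; print(n,o["confidence"],uv.round(1),atz(K,T,uv,z).round(4))
# rectify to plan view at z=.0896, 0.25 mm/px, x up, y left
uv=uv
c=atz(K,T,uv,.06)[:2]
pts=np.array([[c[0]+a,c[1]+b,.0896] for a,b in [(.035,.035),(.035,-.035),(-.035,-.035),(-.035,.035)]])
H=cv2.getPerspectiveTransform(np.float32([proj(K,T,p) for p in pts]),np.float32([[0,0],[560,0],[560,560],[0,560]]))
rect=cv2.warpPerspective(im,H,(560,560),flags=cv2.INTER_CUBIC)
pts[:,2]=.055; pts[:,:2]=(pts[:,:2]-c)*5+c-[.02,.03]
print("c",c)
cv2.imwrite("pics/rect.png",rect)
E
```

```text
clock: 2.6
tool_pos: [0.506, -0.022, 0.1801]
eef_rot: [0.985, 0.173, -0.002, -0.0]
contact_force: [0.4, -0.1, -0.1]
opening: 1.002
finger_force: 0.0
spindle_seat 0.58 [282.4 175.3] [ 0.5337 -0.0159  0.06  ]
c [ 0.53370862 -0.01592399]
```

View pics/rect.png

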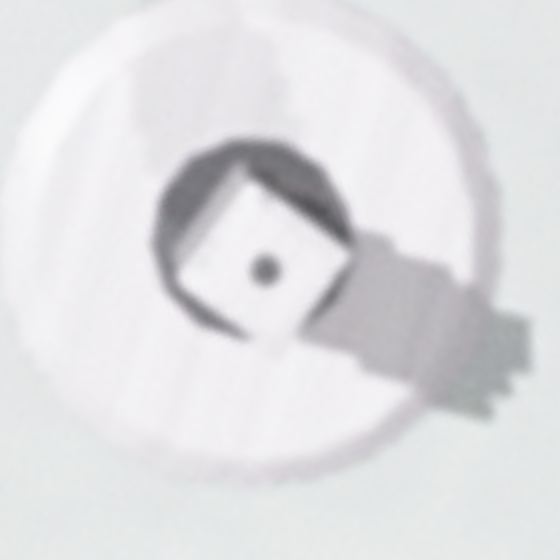

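View pics/w2.png

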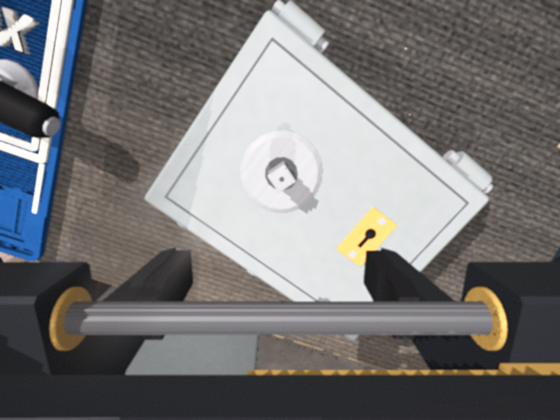

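The rectified view (8 px/mm, x up, y left) shows the spindle's square end with corners near (248,180), (352,252), (278,340) and (178,265). The full view shows the door's bolt edge running from (148,198) to lower right. I'll fit the angles and centre from these.

```bash
cat > fit.py <<'E'
from h import *
from scipy.optimize import minimize
D=np.load("w2.npz"); K,T,im,d=[D[k] for k in("K","T","im","d")]
g=cv2.GaussianBlur(cv2.cvtColor(im,cv2.COLOR_BGR2GRAY).astype(np.float32),(0,0),.6)
gx=cv2.Sobel(g,cv2.CV_32F,1,0);gy=cv2.Sobel(g,cv2.CV_32F,0,1)
from scipy.ndimage import map_coordinates as mc
def P(q):
    c=(q-T[:3,3])@T[:3,:3]; return (c@K.T)[:,:2]/c[:,2:]
def samp(im,uv): return mc(im,[uv[:,1],uv[:,0]],order=1)
def score(x,h=.008,z=.0896):
    t=np.linspace(-.75,.75,25); s=0
    for k in range(4):
        a=x[2]+k*np.pi/2; n=np.array([np.cos(a),np.sin(a),0]); e=np.array([-n[1],n[0],0])
        b=np.array([x[0],x[1],z])+n*h+t[:,None]*h*e
        s+=np.mean(np.clip(samp(g,P(b-n*.0008))-samp(g,P(b+n*.0008)),-10,60))
    return s
best=max(((score((.5356+i*5e-4,-.0139+j*5e-4,np.radians(a))),.5356+i*5e-4,-.0139+j*5e-4,a) for i in range(-6,7) for j in range(-6,7) for a in range(8,98,2)))
o=minimize(lambda x:-score((x[0]/1000,x[1]/1000,np.radians(x[2]))),[best[1]*1000,best[2]*1000,best[3]],method="Nelder-Mead")
print("spindle",best,o.x,-o.fun)
ls=cv2.createLineSegmentDetector().detect(g.astype(np.uint8))[0][:,0]
for l in ls:
    if np.hypot(l[2]-l[0],l[3]-l[1])>70:
        a=atz(K,T,l[:2],.055);b=atz(K,T,l[2:],.055);v=b-a
        print(l.round(0),"angle mod90",round(np.degrees(np.arctan2(v[1],v[0]))%90,2),a[:2].round(3),b[:2].round(3))
E
python3 fit.py
python3 - <<'E'
from h import *
D=np.load("w1.npz"); K,T,d=D["K"],D["T"],D["d"]; W=cloud(K,T,d)
g=(W[...,2]>.045)&(W[...,2]<.062)&(W[...,1]>.13); p=W[g][:,:2]; print("bar part",g.sum(),cv2.minAreaRect((p*1000).astype(np.float32)),p.max(0),p.min(0))
E
```

```text
spindle (np.float32(187.33348), 0.5360999999999999, -0.0139, 56) [535.95524644 -13.73441317  53.85010621] 190.34445190429688
[51.  0. 37. 96.] angle mod90 0.14 [0.598 0.195] [0.526 0.195]
[267.   9. 143. 197.] angle mod90 72.78 [0.649 0.039] [0.473 0.094]
[ 54. 106.  72.   0.] angle mod90 89.72 [0.523 0.18 ] [0.604 0.18 ]
[421. 270. 490. 199.] angle mod90 72.75 [ 0.493 -0.172] [ 0.577 -0.197]
[431. 148. 370.  96.] angle mod90 72.92 [ 0.598 -0.127] [ 0.619 -0.061]
[230. 258. 294. 301.] angle mod90 72.97 [0.442 0.003] [ 0.42  -0.069]
[370.  95. 286.  26.] angle mod90 73.7 [ 0.619 -0.061] [0.643 0.021]
[152. 374. 499. 375.] angle mod90 19.91 [0.287 0.041] [ 0.413 -0.305]
[361. 334. 468. 334.] angle mod90 19.92 [ 0.408 -0.147] [ 0.445 -0.249]
[ 62.   0.  47. 100.] angle mod90 89.92 [0.601 0.187] [0.525 0.187]
[44. 98. 59.  1.] angle mod90 89.74 [0.526 0.189] [0.6   0.189]
[463. 202. 273.  42.] angle mod90 72.78 [ 0.566 -0.177] [0.629 0.027]
[272.  36. 469. 201.] angle mod90 72.87 [0.632 0.029] [ 0.568 -0.181]
[163. 196. 271.  36.] angle mod90 72.77 [0.48  0.077] [0.632 0.03 ]
[271.  43. 
[... 770 characters left out ...]
 417.] angle mod90 20.22 [0.219 0.062] [0.174 0.185]
[209. 300. 286. 300.] angle mod90 19.89 [0.393 0.009] [ 0.419 -0.062]
[ 86. 321. 489. 321.] angle mod90 19.92 [0.328 0.119] [ 0.466 -0.262]
[ 61. 154.  44. 254.] angle mod90 0.02 [0.485 0.169] [0.387 0.169]
[486. 309. 213. 309.] angle mod90 19.87 [ 0.477 -0.251] [0.385 0.003]
[ 87. 311. 463. 312.] angle mod90 19.84 [0.34 0.12] [ 0.467 -0.232]
[353. 304. 213. 304.] angle mod90 19.61 [ 0.437 -0.126] [0.391 0.004]
[254. 334. 167. 334.] angle mod90 20.11 [ 0.371 -0.045] [0.341 0.038]
bar part 907 ((513.8327026367188, 245.6483612060547), (131.14833068847656, 29.373964309692383), 82.25423431396484) [0.53666947 0.30872016] [0.49193346 0.18002738]
```

```bash
python3 -m pendant '[{"claw":1.0,"dx":0,"dy":0,"dz":60,"twist":0},{"claw":1.0,"dx":0,"dy":230,"dz":60,"twist":-0.9},{"claw":1.0,"dx":0,"dy":230,"dz":60,"twist":-0.9},{"claw":1.0,"dx":0,"dy":230,"dz":60,"twist":-0.9},{"claw":1.0,"dx":0,"dy":230,"dz":60,"twist":-0.9},{"claw":1.0,"dx":0,"dy":230,"dz":60,"twist":-0.9},{"claw":1.0,"dx":0,"dy":230,"dz":60,"twist":-0.9},{"claw":1.0,"dx":0,"dy":230,"dz":60,"twist":-0.9}]'
```

```text
clock: 3.5
tool_pos: [0.508, 0.2103, 0.2434]
eef_rot: [0.962, -0.271, 0.002, -0.001]
contact_force: [0.5, 0.4, 0.3]
opening: 1.0
finger_force: 0.0
```

```bash
python3 - <<'E'
from h import *
print(np.round(r.get_state()["q"],2))
K,T,im,d=snap("wrist","w3.png"); np.savez("w3.npz",K=K,T=T,im=im,d=d); W=cloud(K,T,d)
for n,z in [("handle_bar",.044),("handle_foot",0.),("deadbolt_cylinder",.0)]:
    for o in nets.place_of("wrist",n)[:2]:
        uv=np.array(o["position"])*[560,420]; print(n,o["confidence"],uv.round(1),atz(K,T,uv,z).round(4))
Z=W[...,2]; g=(Z>.042)&(Z<.066); n,l,st,_=cv2.connectedComponentsWithStats(g.astype(np.uint8))
for k in range(1,n):
    if st[k,4]>300: p=W[l==k][:,:2]; print(st[k],cv2.minAreaRect((p*1000).astype(np.float32)))
E
```

```text
[-0.53  0.58  0.08  1.8  -0.07  0.76 -2.53]
handle_bar 0.66 [245.5 206.4] [0.5119 0.2519 0.044 ]
handle_foot 0.9 [248.  197.3] [0.5135 0.2524 0.    ]
deadbolt_cylinder 0.83 [101.1 167.9] [0.641  0.3888 0.    ]
[   8    0  122   95 6623] ((758.785888671875, 301.4476623535156), (68.39338684082031, 117.8165054321289), 16.411705017089844)
[  359     0   201   167 26936] ((521.6641235351562, -14.038871765136719), (179.2931671142578, 164.6811065673828), 72.82627868652344)
[  46  135   70   75 1004] ((636.1513671875, 374.3424377441406), (59.86773681640625, 80.82632446289062), 69.9207763671875)
[ 183  172  122   69 3250] ((514.935791015625, 252.48724365234375), (144.08456420898438, 29.23764419555664), 82.23350524902344)
[  0 216  39  46 741] ((618.201416015625, 503.0624694824219), (65.21967315673828, 5.296782970428467), 0.6289352774620056)
```

View pics/w3.png

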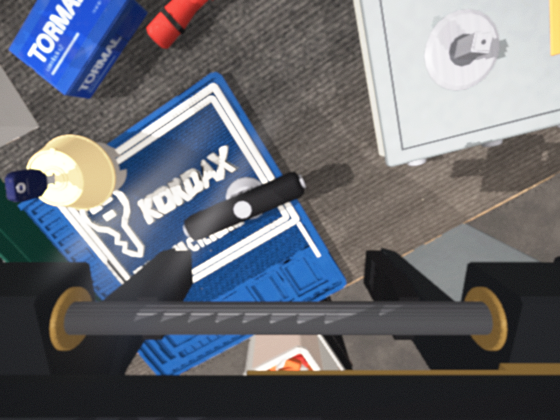

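The bar runs from (187,228) to (303,184) with the white cap at (242,209), clear of the gold cylinder at (75,175). Depth and nets agree on (0.514, 0.2525), bar direction 82.2°. I'll twist the other way and come down for one closer check.

```bash
python3 -m pendant '[{"claw":1.0,"dx":6,"dy":40,"dz":0,"twist":1.1},{"claw":1.0,"dx":6,"dy":40,"dz":0,"twist":1.1},{"claw":1.0,"dx":6,"dy":40,"dz":0,"twist":1.1},{"claw":1.0,"dx":6,"dy":40,"dz":0,"twist":1.1},{"claw":1.0,"dx":6,"dy":40,"dz":0,"twist":1.1},{"claw":1.0,"dx":6,"dy":40,"dz":0,"twist":1.1},{"claw":1.0,"dx":6,"dy":40,"dz":0,"twist":1.1},{"claw":1.0,"dx":6,"dy":40,"dz":0,"twist":1.1}]' >/dev/null
python3 -m pendant '[{"claw":1.0,"dx":0,"dy":0,"dz":-80,"twist":0.88},{"claw":1.0,"dx":0,"dy":0,"dz":-80,"twist":0.88},{"claw":1.0,"dx":0,"dy":0,"dz":-80,"twist":0.88},{"claw":1.0,"dx":0,"dy":0,"dz":-80,"twist":0.88},{"claw":1.0,"dx":0,"dy":0,"dz":-80,"twist":0.88},{"claw":1.0,"dx":0,"dy":0,"dz":-80,"twist":0.88},{"claw":1.0,"dx":0,"dy":0,"dz":-80,"twist":0.88},{"claw":1.0,"dx":0,"dy":0,"dz":-80,"twist":0.88}]'
python3 - <<'E'
from h import *
s=r.get_state();print(np.round(s["q"],2))
M=R.from_quat(s["eef_rot"]).as_matrix(); print("tool y ang",np.degrees(np.arctan2(M[1,1],M[0,1])))
K,T,im,d=snap("wrist","w4.png"); np.savez("w4.npz",K=K,T=T,im=im,d=d); W=cloud(K,T,d)
for n,z in [("handle_bar",.044),("handle_foot",0.)]:
    for o in nets.place_of("wrist",n)[:1]:
        uv=np.array(o["position"])*[560,420]; print(n,o["confidence"],uv.round(1),atz(K,T,uv,z).round(4))
Z=W[...,2]; g=(Z>.046)&(Z<.066)&(W[...,0]>.45)&(W[...,0]<.58)&(W[...,1]<.35)&(W[...,1]>.15)
p=W[g]; print(g.sum(),cv2.minAreaRect((p[:,:2]*1000).astype(np.float32)),np.percentile(p[:,2],95), proj(K,T,np.array([.514,.2525,.057])))
E
```

```text
clock: 5.3
tool_pos: [0.5136, 0.2479, 0.1612]
eef_rot: [0.757, 0.654, 0.0, 0.0]
contact_force: [0.2, 1.0, 1.0]
opening: 0.999
finger_force: 0.0
[-0.27  0.75 -0.45  1.8   0.48  0.7  -1.13]
tool y ang -8.363818812288482
handle_bar 0.82 [279.1 206.4] [0.5146 0.2498 0.044 ]
5509 ((513.7689208984375, 252.471435546875), (143.75973510742188, 28.871328353881836), 82.4933090209961) 0.06556441453769866 [277.92882412 207.17212434]
```

View pics/w4.png

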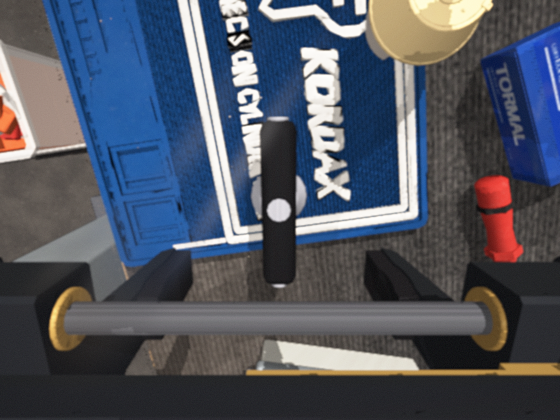

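```bash
python3 - <<'E'
from h import *
D=np.load("w4.npz"); K,T,d=D["K"],D["T"],D["d"]; W=cloud(K,T,d); Z=W[...,2]
print("mat",np.nanmedian(Z[130:160,330:350]),np.nanmedian(Z[230:236,290:330]),"bench",np.nanmedian(Z[150:250,440:460]))
print("bar top",np.nanmedian(Z[140:180,278:283]),np.nanmedian(Z[230:260,277:282]),"cap",np.nanmedian(Z[206:212,275:282]), "foot", np.nanmedian(Z[190:205,257:261]))
for z in(.057,.062,.066): print(atz(K,T,(278.5,209),z).round(4))
for v in(118,284): print(atz(K,T,(279,v),.055).round(4))
E
```

```text
mat 0.009692647379126118 0.010760735012778605 bench 0.00021824672177866988
bar top 0.06472754195505717 0.06462949003943291 cap 0.06571356173562903 foot 0.022331370969770337
[0.5142 0.2509 0.057 ]
[0.5144 0.2522 0.062 ]
[0.5146 0.2532 0.066 ]
[0.5251 0.3225 0.055 ]
[0.5045 0.1814 0.055 ]
```

```bash
python3 -m pendant '[{"claw":1.0,"dx":1,"dy":3,"dz":-50,"twist":0.012},{"claw":1.0,"dx":1,"dy":3,"dz":-90,"twist":0.012},{"claw":1.0,"dx":1,"dy":3,"dz":-110,"twist":0.012},{"claw":1.0,"dx":1,"dy":3,"dz":-127,"twist":0.012},{"claw":1.0,"dx":1,"dy":3,"dz":-127,"twist":0.012},{"claw":1.0,"dx":1,"dy":3,"dz":-127,"twist":0.012}]'; python3 -c "
from h import *
for i in range(3):
  s=r.get_state();print(np.round(s['tool_pos'],4),s['contact_force'])"
```

```text
clock: 6.05
tool_pos: [0.5142, 0.2521, 0.0343]
eef_rot: [0.752, 0.66, 0.0, 0.0]
contact_force: [0.4, -0.3, 0.4]
opening: 0.999
finger_force: 0.0
[0.5142 0.2521 0.0343] [ 0.43300991 -0.27662226  0.3747387 ]
[0.5142 0.2521 0.0343] [ 0.43300991 -0.27662226  0.3747387 ]
[0.5142 0.2521 0.0343] [ 0.43300991 -0.27662226  0.3747387 ]
```

```bash
python3 -m pendant '[{"claw":0.3,"dx":0,"dy":0,"dz":0,"twist":0},{"claw":0.25,"dx":0,"dy":0,"dz":0,"twist":0},{"claw":0.2,"dx":0,"dy":0,"dz":0,"twist":0},{"claw":0.2,"dx":0,"dy":0,"dz":0,"twist":0},{"claw":0.2,"dx":0,"dy":0,"dz":0,"twist":0},{"claw":0.2,"dx":0,"dy":0,"dz":0,"twist":0},{"claw":0.2,"dx":0,"dy":0,"dz":0,"twist":0},{"claw":0.2,"dx":0,"dy":0,"dz":0,"twist":0}]' 50
```

```text
clock: 6.85
tool_pos: [0.5145, 0.2519, 0.034]
eef_rot: [0.752, 0.66, 0.0, 0.0]
contact_force: [0.4, 0.1, 0.2]
opening: 0.327
finger_force: 50.0
```

```bash
python3 -m pendant '[{"claw":0.2,"dx":0,"dy":0,"dz":40,"twist":0},{"claw":0.2,"dx":0,"dy":0,"dz":110,"twist":0},{"claw":0.2,"dx":0,"dy":0,"dz":115,"twist":0},{"claw":0.2,"dx":21,"dy":-265,"dz":115,"twist":1.07},{"claw":0.2,"dx":21,"dy":-265,"dz":115,"twist":1.07},{"claw":0.2,"dx":21,"dy":-265,"dz":115,"twist":1.07},{"claw":0.2,"dx":21,"dy":-265,"dz":115,"twist":1.07},{"claw":0.2,"dx":21,"dy":-265,"dz":115,"twist":1.07}]'; python3 -m pendant '[{"claw":0.2,"dx":5,"dy":-53,"dz":0,"twist":0.45},{"claw":0.2,"dx":5,"dy":-53,"dz":0,"twist":0.45},{"claw":0.2,"dx":5,"dy":-53,"dz":0,"twist":0.45},{"claw":0.2,"dx":5,"dy":-53,"dz":0,"twist":0.45}]'
python3 -c "
from h import *
s=r.get_state();print(np.round(s['tool_pos'],4),np.round(s['q'],2));M=R.from_quat(s['eef_rot']).as_matrix(); print('tool y ang',np.degrees(np.arctan2(M[1,1],M[0,1])))"
```

```text
clock: 7.65
tool_pos: [0.5331, 0.0002, 0.1484]
eef_rot: [0.455, 0.891, -0.001, -0.0]
contact_force: [1.4, 0.5, -3.9]
opening: 0.319
finger_force: 50.0
clock: 8.05
tool_pos: [0.538, -0.0515, 0.1481]
eef_rot: [0.248, 0.969, 0.0, -0.001]
contact_force: [-0.9, 0.8, -3.5]
opening: 0.323
finger_force: 50.0
[ 0.538  -0.0515  0.1481] [ 0.48  0.83 -0.82  1.89  0.84  0.81  0.27]
tool y ang 61.232978245135655
```

```bash
python3 -m pendant '[{"claw":0.2,"dx":-2,"dy":38,"dz":-10,"twist":-0.129},{"claw":0.2,"dx":-2,"dy":38,"dz":-10,"twist":-0.129},{"claw":0.2,"dx":-2,"dy":38,"dz":-10,"twist":-0.129}]'
python3 - <<'E'
from h import *
s=r.get_state();print(np.round(s['tool_pos'],4));M=R.from_quat(s['eef_rot']).as_matrix(); print('tool y ang',np.degrees(np.arctan2(M[1,1],M[0,1])))
_,_,a,_=snap("scene"); K,T,b,d=snap("wrist"); np.savez("w5.npz",K=K,T=T,im=b,d=d)
cv2.imwrite("pics/c5.png",np.hstack([cv2.resize(a,(400,300)),cv2.resize(b,(400,300))]))
K,T=cam("scene"); u,v=proj(K,T,np.array([.536,-.0137,.08])); print(u,v,T[:3,3])
u,v=int(u),int(v); cr=a[max(v-60,0):v+60,max(u-80,0):u+80]; cv2.imwrite("pics/c5z.png",cv2.resize(cr,None,fx=4.9,fy=4.9,interpolation=cv2.INTER_CUBIC))
E
```

```text
clock: 8.35
tool_pos: [0.5364, -0.0106, 0.1388]
eef_rot: [0.309, 0.951, -0.0, -0.0]
contact_force: [-0.4, -0.8, -4.5]
opening: 0.325
finger_force: 50.0
[ 0.5364 -0.0106  0.1388]
tool y ang 54.0549735985515
299.02972056632467 185.65370693770828 [ 0.50529717 -1.23512865  1.14123266]
```

View pics/c5.png

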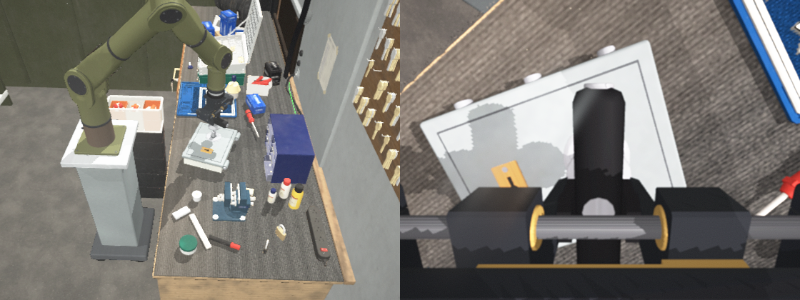

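The wrist view shows the bar gripped squarely, cap at about (598,208) in the composite, with all three bolts still out. I'll measure the handle's centre along the tool x axis from the cap.

```bash
python3 - <<'E'
from h import *
D=np.load("w5.npz"); K,T,im,d=[D[k] for k in("K","T","im","d")]
s=r.get_state(); W=np.eye(4); W[:3,:3]=R.from_quat(s["eef_rot"]).as_matrix(); W[:3,3]=s["tool_pos"]
print(np.round(s["tool_pos"],4))
g=cv2.cvtColor(im,cv2.COLOR_BGR2GRAY); m=((g>130)&(cv2.cvtColor(im,cv2.COLOR_BGR2HSV)[...,1]<60)).astype(np.uint8); m[:,:255]=0; m[:,300:]=0; m[:262]=0; m[325:]=0
n,l,st,ce=cv2.connectedComponentsWithStats(m); 
for k in range(1,n):
    if st[k,4]>60:
        print(st[k],ce[k])
# predicted pixel for the cap if the handle is centred, at bar top .032 above TCP; and shift sensitivity; cap of w4
Ti=np.linalg.inv(W)@T
for c in (-.003,0,.003):
    print(c,[proj(K,Ti,np.array([c,0,-z])).round(1) for z in (.030,.032,.034)])
    print(" bar end",proj(K,Ti,np.array([c+.070,0,-.025])).round(1))
E
python3 - <<'E'
import cv2,numpy as np
im=np.load("w5.npz")["im"]; cv2.imwrite("pics/c5w.png",cv2.resize(im[100:330,200:360],None,fx=2.6,fy=2.6,interpolation=cv2.INTER_CUBIC))
E
```

```text
[ 0.5366 -0.0128  0.1388]
[255 277  45  24 841] [277.45897741 290.4470868 ]
[255 313  45  12 530] [277.16415094 318.5509434 ]
-0.003 [array([277.1, 305.5]), array([277.1, 308.2]), array([277.1, 310.9])]
 bar end [277.2 134. ]
0 [array([277.1, 299.2]), array([277.1, 301.8]), array([277.1, 304.4])]
 bar end [277.2 125.8]
0.003 [array([277.1, 292.8]), array([277.1, 295.3]), array([277.1, 297.9])]
 bar end [277.2 117.4]
```

View pics/c5w.png

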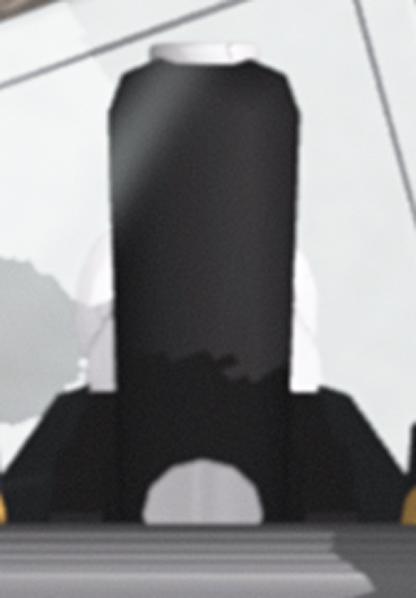

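```bash
python3 -m pendant '[{"claw":0.2,"dx":0.6,"dy":-1.8,"dz":-15,"twist":0},{"claw":0.2,"dx":0.6,"dy":-1.8,"dz":-20,"twist":0},{"claw":0.2,"dx":0.6,"dy":-1.8,"dz":-23,"twist":0},{"claw":0.2,"dx":0.6,"dy":-1.8,"dz":-25,"twist":0},{"claw":0.2,"dx":0.6,"dy":-1.8,"dz":-26,"twist":0},{"claw":0.2,"dx":0.6,"dy":-1.8,"dz":-26,"twist":0}]'
cat > st.py <<'E'
from h import *
s=r.get_state();M=R.from_quat(s['eef_rot']).as_matrix()
print(np.round(np.array(s['tool_pos'])*1000,1),"F",np.round(s["contact_force"],1),"M",np.round(s["moment"],2),'ang',round(np.degrees(np.arctan2(M[1,1],M[0,1])),2),"tilt",np.round(M[:2,2],4))
E
python3 st.py
```

```text
clock: 9.05
tool_pos: [0.5368, -0.0143, 0.1128]
eef_rot: [0.31, 0.951, -0.0, -0.001]
contact_force: [-1.4, 0.9, -4.0]
opening: 0.328
finger_force: 50.0
[536.8 -14.3 112.8] F [-1.4  0.9 -4. ] M [-0.07  0.16 -0.01] ang 53.91 tilt [-0.0011 -0.0001]
```

```bash
python3 -m pendant '[{"claw":0.2,"dx":0,"dy":0,"dz":-2,"twist":0},{"claw":0.2,"dx":0,"dy":0,"dz":-3,"twist":0},{"claw":0.2,"dx":0,"dy":0,"dz":-4,"twist":0},{"claw":0.2,"dx":0,"dy":0,"dz":-4,"twist":0}]'; python3 st.py
```

```text
clock: 9.45
tool_pos: [0.5369, -0.0143, 0.1087]
eef_rot: [0.31, 0.951, -0.0, -0.001]
contact_force: [-3.3, -0.3, -1.9]
opening: 0.321
finger_force: 50.0
[536.9 -14.3 108.7] F [-3.3 -0.3 -1.9] M [-0.1   0.61 -0.05] ang 53.92 tilt [-0.0012 -0.0003]
```

```bash
python3 -m pendant '[{"claw":0.2,"dx":-0.4,"dy":0,"dz":-1,"twist":0},{"claw":0.2,"dx":-0.5,"dy":0,"dz":-2,"twist":0},{"claw":0.2,"dx":-0.5,"dy":0,"dz":-4,"twist":0},{"claw":0.2,"dx":-0.5,"dy":0,"dz":-4,"twist":0}]'; python3 st.py
```

```text
clock: 9.85
tool_pos: [0.5368, -0.0143, 0.1046]
eef_rot: [0.31, 0.951, -0.0, -0.0]
contact_force: [-2.2, -0.9, -1.6]
opening: 0.325
finger_force: 50.0
[536.8 -14.3 104.6] F [-2.2 -0.9 -1.6] M [-0.19  0.59 -0.02] ang 53.91 tilt [-0.0005 -0.    ]
```

```bash
python3 -m pendant '[{"claw":0.2,"dx":-0.4,"dy":0,"dz":-3,"twist":0},{"claw":0.2,"dx":-0.4,"dy":0,"dz":-6,"twist":0},{"claw":0.2,"dx":-0.4,"dy":0,"dz":-9,"twist":0},{"claw":0.2,"dx":-0.4,"dy":0,"dz":-12,"twist":0},{"claw":0.2,"dx":-0.4,"dy":0,"dz":-15,"twist":0},{"claw":0.2,"dx":-0.4,"dy":0,"dz":-15,"twist":0}]'; python3 st.py
```

```text
clock: 10.45
tool_pos: [0.5366, -0.0142, 0.0894]
eef_rot: [0.31, 0.951, 0.0, -0.0]
contact_force: [-1.9, -1.1, -4.6]
opening: 0.323
finger_force: 50.0
[536.6 -14.2  89.4] F [-1.9 -1.1 -4.6] M [-0.19  0.22  0.05] ang 53.92 tilt [-0.0002  0.0003]
```

Sliding on well. Now down until it meets the boss.

```bash
python3 -m pendant '[{"claw":0.2,"dx":0,"dy":0,"dz":-2,"twist":0},{"claw":0.2,"dx":0,"dy":0,"dz":-3,"twist":0},{"claw":0.2,"dx":0,"dy":0,"dz":-4,"twist":0},{"claw":0.2,"dx":0,"dy":0,"dz":-5,"twist":0},{"claw":0.2,"dx":0,"dy":0,"dz":-5,"twist":0}]'; python3 st.py
```

```text
clock: 10.95
tool_pos: [0.5367, -0.0142, 0.0863]
eef_rot: [0.31, 0.951, -0.0, 0.001]
contact_force: [-5.5, -2.1, 9.9]
opening: 0.324
finger_force: 50.0
[536.7 -14.2  86.3] F [-5.5 -2.1  9.9] M [-0.53  1.08 -0.01] ang 53.92 tilt [ 0.001  -0.0011]
```

```bash
python3 -m pendant '[{"claw":0.2,"dx":0,"dy":0,"dz":-1,"twist":0},{"claw":0.2,"dx":0,"dy":0,"dz":-2,"twist":0},{"claw":0.2,"dx":0,"dy":0,"dz":-2,"twist":0}]'; python3 st.py
python3 - <<'E'
from h import *
# height of the boss and foot/bar as seen by the wrist camera
K,T,im,d=snap("wrist"); W=cloud(K,T,d); Z=W[...,2]
b=Z[140:240,265:290]; print("bar top",np.nanpercentile(b,[10,50,90]).round(4))
q=W.reshape(-1,3); x=q[(np.hypot(q[:,0]-.536,q[:,1]+.014)<.12)&(q[:,2]>.045)&(q[:,2]<.075)]; print(np.histogram(x[:,2],bins=np.arange(.045,.076,.002)))
E
```

```text
clock: 11.25
tool_pos: [0.5367, -0.0143, 0.0862]
eef_rot: [0.31, 0.951, -0.001, 0.001]
contact_force: [-9.2, -4.1, 27.6]
opening: 0.321
finger_force: 50.0
[536.7 -14.3  86.2] F [-9.2 -4.1 27.6] M [-0.83  1.91 -0.05] ang 53.93 tilt [ 0.0023 -0.0024]
bar top [0.1163 0.1171 0.1179]
(array([    0,     0,    35,   361,  7187, 32798,  8142,   874,    46,
          49,   136,   144,    96,    41,    26]), array([0.045, 0.047, 0.049, 0.051, 0.053, 0.055, 0.057, 0.059, 0.061,
       0.063, 0.065, 0.067, 0.069, 0.071, 0.073, 0.075]))
```

```bash
python3 -m pendant '[{"claw":0.2,"dx":-0.3,"dy":0,"dz":3,"twist":0},{"claw":0.2,"dx":-0.4,"dy":0,"dz":3,"twist":-0.08},{"claw":0.2,"dx":-0.5,"dy":0,"dz":3,"twist":-0.16},{"claw":0.2,"dx":-0.6,"dy":0,"dz":3,"twist":-0.24},{"claw":0.2,"dx":-0.7,"dy":0,"dz":3,"twist":-0.32},{"claw":0.2,"dx":-0.8,"dy":0,"dz":3,"twist":-0.40},{"claw":0.2,"dx":-0.8,"dy":0,"dz":3,"twist":-0.40}]'; python3 st.py
```

```text
clock: 12.0
tool_pos: [0.5358, -0.0145, 0.0864]
eef_rot: [0.492, 0.87, -0.0, 0.0]
contact_force: [-3.4, -2.4, 3.0]
opening: 0.32
finger_force: 50.0
[535.8 -14.5  86.4] F [-3.4 -2.4  3. ] M [-0.47  0.7  -0.1 ] ang 31.0 tilt [ 0.0004 -0.001 ]
```

```bash
python3 -m pendant '[{"claw":0.2,"dx":-0.2,"dy":0,"dz":0,"twist":-0.1},{"claw":0.2,"dx":-0.3,"dy":0,"dz":0,"twist":-0.2},{"claw":0.2,"dx":-0.4,"dy":0,"dz":0,"twist":-0.3},{"claw":0.2,"dx":-0.5,"dy":-0.1,"dz":0,"twist":-0.4},{"claw":0.2,"dx":-0.6,"dy":-0.2,"dz":0,"twist":-0.5},{"claw":0.2,"dx":-0.7,"dy":-0.3,"dz":0,"twist":-0.6},{"claw":0.2,"dx":-0.7,"dy":-0.3,"dz":0,"twist":-0.7},{"claw":0.2,"dx":-0.7,"dy":-0.3,"dz":0,"twist":-0.7}]'; python3 st.py
```

```text
clock: 12.8
tool_pos: [0.5354, -0.0145, 0.0863]
eef_rot: [0.76, 0.649, 0.0, 0.001]
contact_force: [-3.0, -2.4, 5.1]
opening: 0.322
finger_force: 50.0
[535.4 -14.5  86.3] F [-3.  -2.4  5.1] M [-0.52  0.69  0.02] ang -9.0 tilt [ 0.0008 -0.0007]
```

```bash
python3 -m pendant '[{"claw":0.2,"dx":0,"dy":0,"dz":0,"twist":-0.06},{"claw":0.2,"dx":0,"dy":0,"dz":0,"twist":-0.12},{"claw":0.2,"dx":0,"dy":0,"dz":0,"twist":-0.16},{"claw":0.2,"dx":0,"dy":0,"dz":0,"twist":-0.18},{"claw":0.2,"dx":0,"dy":0,"dz":0,"twist":-0.18}]'; python3 st.py
```

```text
clock: 13.3
tool_pos: [0.5352, -0.0145, 0.0863]
eef_rot: [0.815, 0.58, 0.0, 0.0]
contact_force: [-2.9, -3.2, 6.5]
opening: 0.321
finger_force: 50.0
[535.2 -14.5  86.3] F [-2.9 -3.2  6.5] M [-0.47  0.79  0.22] ang -19.16 tilt [ 0.0006 -0.0003]
```

```bash
python3 -m pendant '[{"claw":0.2,"dx":0,"dy":0,"dz":0,"twist":-0.02},{"claw":0.2,"dx":0,"dy":0,"dz":0,"twist":-0.04},{"claw":0.2,"dx":0,"dy":0,"dz":0,"twist":-0.04}]'; python3 st.py; python3 -m pendant '[{"claw":0.2,"dx":0,"dy":0,"dz":0,"twist":-0.02},{"claw":0.2,"dx":0,"dy":0,"dz":0,"twist":-0.03},{"claw":0.2,"dx":0,"dy":0,"dz":0,"twist":-0.03}]'; python3 st.py
```

```text
clock: 13.6
tool_pos: [0.5352, -0.0145, 0.0863]
eef_rot: [0.826, 0.563, 0.0, 0.0]
contact_force: [-3.5, -2.6, 7.4]
opening: 0.323
finger_force: 50.0
[535.2 -14.5  86.3] F [-3.5 -2.6  7.4] M [-0.47  0.76  0.24] ang -21.45 tilt [ 0.0005 -0.0003]
clock: 13.9
tool_pos: [0.5352, -0.0146, 0.0863]
eef_rot: [0.834, 0.551, 0.0, 0.0]
contact_force: [-3.5, -2.5, 6.0]
opening: 0.326
finger_force: 50.1
[535.2 -14.6  86.3] F [-3.5 -2.5  6. ] M [-0.52  0.8   0.52] ang -23.09 tilt [ 0.0005 -0.0005]
```

```bash
python3 -m pendant '[{"claw":0.2,"dx":0,"dy":0,"dz":0,"twist":-0.02},{"claw":0.2,"dx":0,"dy":0,"dz":0,"twist":-0.03},{"claw":0.2,"dx":0,"dy":0,"dz":0,"twist":-0.03}]'; python3 st.py
python3 - <<'E'
from h import *
K,T,im,d=snap("wrist","w6.png"); np.savez("w6.npz",K=K,T=T,im=im,d=d); W=cloud(K,T,d); Z=W[...,2]
g=(Z>.108)&(Z<.125); g[260:]=False; p=W[g][:,:2]; print(cv2.minAreaRect((p*1000).astype(np.float32)))
a=eyes.snapshot("scene")[0]
k=a[130:240,240:360]; cv2.imwrite("pics/c6.png",np.hstack([im,cv2.resize(k,(240,420))[:, :240]]))
E
```

```text
clock: 14.2
tool_pos: [0.5352, -0.0145, 0.0863]
eef_rot: [0.842, 0.539, 0.0, 0.0]
contact_force: [-3.4, -3.0, 7.0]
opening: 0.321
finger_force: 50.3
[535.2 -14.5  86.3] F [-3.4 -3.   7. ] M [-0.55  0.72  0.87] ang -24.7 tilt [ 0.0005 -0.0007]
((552.059326171875, 25.306079864501953), (58.51112747192383, 29.20990562438965), 65.94413757324219)
```

View pics/c6.png

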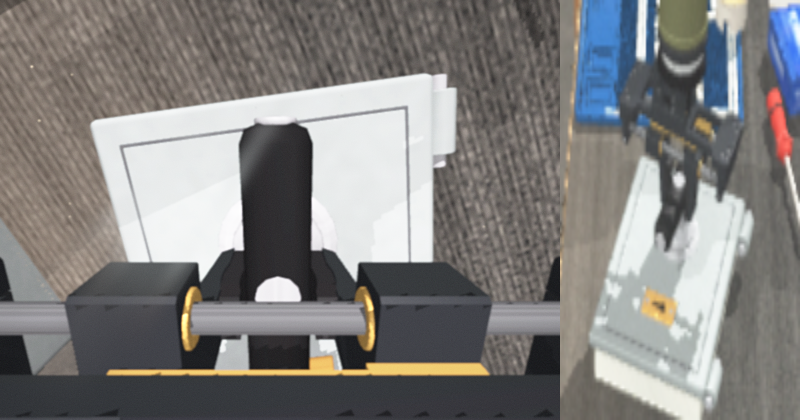

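The picture shows the bar gripped at (278,190), turned slightly past parallel to the door. No bolt stubs show on the scene view's edge. The moment rises steadily to 0.87 N m, so this is the hard stop. I'll turn back through the slop to parallel, then release.

```bash
python3 -m pendant '[{"claw":0.2,"dx":0,"dy":0,"dz":0,"twist":0.05},{"claw":0.2,"dx":0,"dy":0,"dz":0,"twist":0.1},{"claw":0.2,"dx":0,"dy":0,"dz":0,"twist":0.13},{"claw":0.2,"dx":0,"dy":0,"dz":0,"twist":0.13}]'; python3 st.py
python3 -m pendant '[{"claw":0.4,"dx":0,"dy":0,"dz":0,"twist":0},{"claw":0.6,"dx":0,"dy":0,"dz":0,"twist":0},{"claw":0.8,"dx":0,"dy":0,"dz":0,"twist":0},{"claw":0.8,"dx":0,"dy":0,"dz":0,"twist":0},{"claw":0.8,"dx":0,"dy":0,"dz":30,"twist":0},{"claw":0.8,"dx":0,"dy":0,"dz":80,"twist":0},{"claw":0.8,"dx":-80,"dy":0,"dz":180,"twist":0},{"claw":0.8,"dx":-80,"dy":0,"dz":200,"twist":0}]'
```

```text
clock: 14.7
tool_pos: [0.5357, -0.0142, 0.0863]
eef_rot: [0.806, 0.592, 0.001, 0.0]
contact_force: [-3.5, -1.3, 5.1]
opening: 0.322
finger_force: 50.0
[535.7 -14.2  86.3] F [-3.5 -1.3  5.1] M [-0.36  0.65  0.04] ang -17.44 tilt [0.0013 0.0008]
clock: 15.5
tool_pos: [0.477, -0.0143, 0.2489]
eef_rot: [0.807, 0.59, -0.0, -0.0]
contact_force: [1.1, -0.3, -0.2]
opening: 0.806
finger_force: 0.0
```

```bash
python3 -m pendant '[{"claw":0.8,"dx":-20,"dy":-40,"dz":60,"twist":0},{"claw":0.8,"dx":-20,"dy":-40,"dz":60,"twist":0},{"claw":0.8,"dx":-20,"dy":-40,"dz":60,"twist":0}]'
python3 st.py; python3 - <<'E'
from h import *
K,T,im,d=snap("wrist","w7.png"); np.savez("w7.npz",K=K,T=T,im=im,d=d); W=cloud(K,T,d); Z=W[...,2]
g=(Z>.100)&(Z<.125)&(np.hypot(W[...,0]-.536,W[...,1]+.014)<.1); p=W[g]; print(g.sum(),cv2.minAreaRect((p[:,:2]*1000).astype(np.float32)),np.median(p[:,2]))
u,v=proj(K,T,np.array([.5,-.03,.055])).astype(int); print(u,v)
E
```

```text
clock: 15.8
tool_pos: [0.4588, -0.0564, 0.3103]
eef_rot: [0.809, 0.588, 0.002, 0.002]
contact_force: [0.3, 0.4, -0.6]
opening: 0.799
finger_force: 0.0
[458.8 -56.4 310.3] F [ 0.3  0.4 -0.6] M [-0.07 -0.08 -0.01] ang -17.9 tilt [ 0.0054 -0.0022]
3730 ((534.9160766601562, -13.335220336914062), (143.49191284179688, 29.366397857666016), 72.51329040527344) 0.1162546468469439
301 152
```

View pics/w7.png

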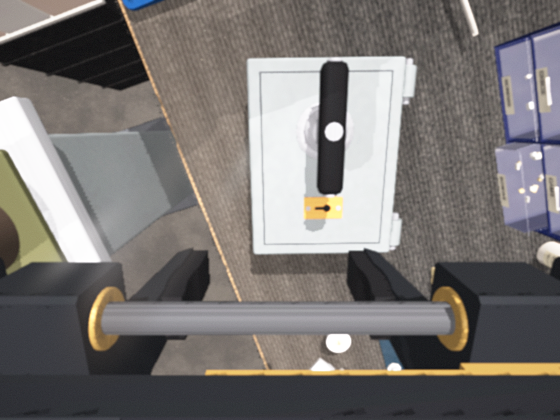

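The bar from (333,65) to (332,193) is parallel to the bolt edge (72.5° against 72.85°). Its top stands 0.116 m up, so it is home, and no bolts show along the left edge at column 250.

```bash
python3 -c "
from plant import r; print(r.finish_job())"
```

```text
the job is handed in; nothing more can be done
None
```

The handle is home on the spindle, the bolts are drawn in against their stop, the bar is parallel to the bolt edge within about half a degree, and the job was handed in with the gripper clear at about 16 s; the verdict wasn't shown.

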